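Brace the tasting jar and unscrew its tight lid

ROBOT

A 7-joint arm with a two-finger parallel gripper is mounted at the origin on a cart in front of the work surface, level with it; the furniture and walls round the work are solid. World frame = base frame: x ahead of the robot, y to its left, z up, the work surface at z = 0. Lengths are in m, angles in degrees, forces in N, time in s.
With the tool pointing down it reaches from about 0.425 to 0.875 m from the base axis. Payload 4.7 kg.
Tool frame: the origin (TCP) lies on the centre line of the jaws, within the pads' length; the fingertips stand 14 mm ahead of it and the grasp point (between the pads) lies 5 mm behind it; z points along the fingers, y is the line along which they close (so a half turn about z gives the same grasp; the last joint's range is limited). The gripper opens to 87 mm and grips with 3 to 60 N. Pads are 19 mm wide; open, the fingers measure 117 mm over their backs; the gripper's body (75 mm by 190 mm) begins 51 mm behind the grasp point.
Start: joints at [-69.781, 18.392, -4.016, 83.108, 1.295, 78.541, -3.26], TCP at [0.216, 0.613, 0.237] pointing down, gripper open.
Joint ranges: [-163.93, 163.93], [-17.29, 119.83], [-79.2, 71.16], [3.27, 140.29], [-89.18, 269.18], [5.43, 117.66], [-154.24, 154.24]. Speed limits (degrees/s): [147.25, 147.25, 180, 180, 180, 180, 180].

INTERFACE

Orientations are given as [roll, pitch, yaw] about the fixed x, y, z axes, in that order (R = Rz(yaw) Ry(pitch) Rx(roll)).
In Python, from cell import env gives the robot as it stands.
- The arm moves only by the tool jog_arm, never from a script. Its argument "motion" is a list that holds one entry, the list of rows, each a list of 7 numbers: the shift along the tool's x, y, z in units of 0.1 m (1.0 is 0.1 m), then the turn, a rotation vector about the tool's x, y, z in units of 180 degrees (1.0 is 180 degrees), then the closure, from 0 (fully open) to 1 (shut). A call has 1 to 5 rows; each row is the pose to reach, as a shift and turn from the pose commanded when the call began, along the tool's axes at that moment, turning the shorter way round; what a row does not reach only later rows make up. A row lasts 1/10 s, in which the tool goes at most 50 mm and 8.59 degrees, less where a joint would pass 70% of its speed; a pose out of reach is approached as far as the arm can. A call with a number of a shift or a turn outside -1 to 1 is refused whole. A call with a gripper value outside its range is refused whole. The fingers move at their own pace and stop on an object; "grip_force" is the grip in N (left out, the last holds). Time passes only in rows, so rows that repeat a pose let the fingers close. It gives the time, the measured TCP pose, the force, the opening and the grip force at its end, in the units of the state.
- env.get_obs(): the state, without advancing time (a new reading comes with each control period).
- env.read_camera(name): name is "scene" or "side" or "wrist"; returns (picture, depth): 420x560x3 uint8, red, green, blue; 420x560 float32, m along the optical axis (not along the pixel's ray), 0 where there is no reading.
- env.camera_info(name): a dict with "camera_matrix" (3x3 intrinsics, pixels), "origin" and "orientation" of the camera in the world; the wrist camera has in their place "mount" (4x4, takes a point from camera to tool coordinates, whose origin is the TCP and whose axes are the flange's). Camera axes: x right, y down, z forward; pixel columns grow to the right and rows downward; lengths in m; the calibration is good to about 2 mm. A picture is of the moment at which its call begins: read the wrist's pose just before it. camera_info takes no time and is no camera call.
- env.sign_off(): hands the job in; it is judged then, once.
The state is a dict: "time_s": time; "qpos": joint angles; "joint_velocities": joint speeds; "effort": joint torques, N m; "tool_pos": TCP position; "tool_rot": TCP orientation; "force": force on the tool from outside, world axes, zero at the start; "wrist_torque": the same for the moment, N m; "grip_width": finger opening in m; "grasp_force": force on a finger pad.
Only numpy, scipy, OpenCV 4.12 (cv2) and the standard library are available. Lean on these libraries where they do the work, as an engineer would, in place of code of your own. Each camera call takes 0.05 s, during which the arm holds its last target. There are 200 camera calls.

TASK

Open the square tasting jar in its wooden opening stand. First lay the retaining bar flat across the stand's two supports, down between their ears, and let go of it, so that the jar cannot twist; then unscrew the tight steel lid anticlockwise, stop turning once the threads let go, and lift it straight up off the neck. Finish while still gripping the lid, level and centred about two centimetres above the jar's mouth, with the jar left standing in the stand, the bar still lying in place and the other things on the counter left alone.

Things in the scene. Friction and masses are not known exactly. Their poses are not given: they have to be found in the camera images.
- stand: Wooden jar stand, fixed. Origin: on the counter under the jar's place; x points to the fence (about to the left seen from the robot), z up. Base plate 10 mm thick, x -108..52, y +-80 mm; fence behind the jar, inner face x = 37.5, top z = 55 mm. Two supports on the jar's other side at x = -66, y = +-64 mm, 26 mm wide in y, with ears (flared, to z = 51 mm).
- bar_place (a point): Where the bar's origin goes: midway between the two supports, level with their tops (x = -66, y = 0, z = 28 mm in the stand; axes as the stand's). The slots between the ears run from x = -94 to -38 mm of the stand: 56 mm for the 52 mm bar. The bar lies along the stand's y, close beside the jar, and keeps it from twisting (play about 7 degrees).
- bar: Retaining bar: loose wooden board 52 x 170 x 12 mm (x, y, z), about 0.16 kg, with an upright grip on the middle of its top, 34 mm along x, 14 mm along y, 30 mm high (total height 42 mm). Origin: centre of the underside; y along the bar, z up; same either way round. Starts flat on the counter, on the right. Pinch the grip by the two faces that look along the bar's y.
- jar: White ceramic jar, loose, about 0.5 kg: square body 70 x 70 mm, 60 mm high, sides along the stand's x and y, on the stand's base plate. Origin: centre of its underside, 10 mm above the counter; z up. Round neck 44 mm in diameter with three thread lugs, up to z = 86 mm.
- jar_mouth (a point): Centre of the jar's mouth, at the top of the neck: 86 mm above the jar's underside.
- cap: Round ribbed steel lid, 60 mm diameter, 25.5 mm high, 0.06 kg, screwed on the jar. Origin: centre of its lower edge, at the start 68 mm above the jar's underside (8 mm above the square body); z up. Tight: a sprung liner presses with 16 N; turning takes 0.1 to 0.4 N m. Grip across the diameter with 40 N or more; one grasp is enough.
- cap_mark (a point): Point on the lid's side, radius 30 mm on the lid's own +x, half way up; axes as the lid's. The lid's yaw relative to the jar is 0 to 10 degrees at the start and grows as it turns anticlockwise (from above). It climbs about 1 mm, comes free at about 55 degrees (may spring up 2 mm more) and meets a stop at about 100 degrees; do not force it to there.
- desk_bell: Desk bell on the counter, loose, 70 mm wide, 44 mm high; a bystander, to be left alone. Origin: centre of its underside.
- date_stamp: Date stamp on the counter, loose, 26 x 55 mm, 71 mm high, wooden handle; a bystander, to be left alone. Origin: centre of its underside.
- gift_box: Gift box on the counter, loose, dark with a gold cross band, 72 x 74 mm, 34 mm high; a bystander, to be left alone. Origin: centre of its underside.
- card_stack: Card stack on the counter, loose, 55 x 85 x 14 mm; a bystander, to be left alone. Origin: centre of its underside.
- price_tent_1: Price card on the counter, loose, folded white card 36 x 64 mm, 34 mm high; a bystander, to be left alone. Origin: centre of its underside.
- marker: Marker pen on the counter, loose, black, 130 mm long, 13 mm thick; a bystander, to be left alone. Origin: centre of its underside.
There are look-alikes about, which are no part of the job. Of the things like the cap, leave any that is orange; of the rest the smaller one is meant.

How it is judged:
By the outcome, as a careful person would: the job done as asked, in the order asked, and still so for the second after the job is handed in, while the arm keeps its last pose, push and grip.
It also fails if it takes over 58 s, if anything falls off the work surface, if the arm or the gripper's body presses on something with over 40 N, if the wrist force passes 120 N, or if a joint passes its speed limit or range.

## Working session

There is one attempt and no reset: what is moved stays moved. The work goes in short steps, Python scripts to look and compute and a tool call to move; the robot and the scene stay as the last step left them, time stands still between calls to the robot, and variables do not carry over. Pictures are saved under pics/ and viewed, at most 10 in all, crops included, and the job is handed in when it is done.

Besides the shell and the picture viewer there is one more tool, called after "Emit:" in YAML: its name, and indented under it one key for each argument. jog_arm: Moves the arm, as the interface text tells. Shifts and turns lie within -1 to 1; 1 stands for 0.1 m of shift or 180 degrees of turn. Its arguments: {"type":"object","properties":{"motion":{"type":"array","items":{"type":"array","items":{"type":"array","items":{"type":"number"}}}},"grip_force":{"type":"number"}},"required":["motion"]}

```bash
ls; mkdir -p pics; cat > h.py <<'E'
import numpy as np, cv2
from scipy.spatial.transform import Rotation as R
from cell import env
def camT(name, obs=None):
    ci=env.camera_info(name); K=np.array(ci["camera_matrix"])
    T=np.eye(4)
    if name=="wrist":
        o=obs or env.get_obs(); W=np.eye(4); W[:3,:3]=R.from_euler('xyz',o["tool_rot"],degrees=True).as_matrix(); W[:3,3]=o["tool_pos"]
        T=W@np.array(ci["mount"])
    else:
        T[:3,3]=ci["origin"]; q=np.array(ci["orientation"],float)
        T[:3,:3]=q if q.shape==(3,3) else R.from_euler('xyz',q,degrees=True).as_matrix()
    return K,T
def plane(K,T,uv,z):
    uv=np.atleast_2d(np.array(uv,float)); d=np.c_[uv,np.ones(len(uv))]@np.linalg.inv(K).T@T[:3,:3].T
    s=(z-T[2,3])/d[:,2]; return T[:3,3]+d*s[:,None]
def cloud(K,T,D):
    v,u=np.indices(D.shape); p=np.stack([u,v,np.ones_like(u)],-1)@np.linalg.inv(K).T*D[...,None]
    return p@T[:3,:3].T+T[:3,3]
def shot(name,fn=None):
    o=env.get_obs(); K,T=camT(name,o); im,D=env.read_camera(name)
    if fn: cv2.imwrite('pics/'+fn,im[:,:,::-1]); np.savez('pics/'+fn[:-4]+'.npz',im=im,D=D,K=K,T=T)
    return im,D,K,T
E
python3 - <<'E'
from h import *
print(env.camera_info("scene"),env.camera_info("wrist"))
print(env.get_obs())
a=shot("scene","s0.png");b=shot("side","d0.png")
print(camT("scene")[1])
cv2.imwrite('pics/both0.png',cv2.resize(np.vstack([a[0],b[0]])[:,:,::-1],None,fx=.71,fy=.71))
E
```

```text
pics
{'camera_matrix': array([[380.78955218,   0.        , 281.1030604 ],
       [  0.        , 380.78955218, 204.72062838],
       [  0.        ,   0.        ,   1.        ]]), 'origin': array([-0.33213336, -0.45497615,  0.66751434]), 'orientation': array([-1.21150325e+02,  1.04483736e-01, -6.29917426e+01])} {'camera_matrix': array([[369.19928452,   0.        , 278.74925834],
       [  0.        , 369.19928452, 210.28207104],
       [  0.        ,   0.        ,   1.        ]]), 'mount': array([[-5.55574976e-04, -9.68346064e-01, -2.49610879e-01,
         6.70692251e-02],
       [ 9.99999485e-01, -7.50107771e-04,  6.84221854e-04,
        -3.14817731e-04],
       [-8.49798600e-04, -2.49610371e-01,  9.68345982e-01,
        -1.46917176e-01],
       [ 0.00000000e+00,  0.00000000e+00,  0.00000000e+00,
         1.00000000e+00]])}
{'time_s': 0.0, 'qpos': array([-69.77956838,  18.43810646,  -4.0144914 ,  83.17515296,
         1.29613053,  78.54219212,  -3.26028085]), 'joint_velocities': array([ 0.05606846,  0.01693328,  0.02814336,  0.09234536, -0.03761694,
        0.05225393,  0.01182013]), 'effort': array([ 2.74487036e-05, -4.91286492e+01, -4.03772732e-01, -3.12525058e+01,
       -6.39067660e-02,  4.32209868e-02,  1.73617427e-04]), 'tool_pos': array([0.21592498, 0.61251757, 0.23546998]), 'tool_rot': array([-1.79889853e+02,  7.30502662e-03,  1.60588288e+02]), 'force': array([-0.52649799,  0.2352611 , -0.0152546 ]), 'wrist_torque': array([-0.00436358, -0.0394943 , -0.00905481]), 'grasp_force': 0.0, 'grip_width': 0.08675611806203594}
[[ 0.45411815 -0.46157938  0.76205064 -0.33213336]
 [-0.8909396  -0.23351855  0.38948133 -0.45497615]
 [-0.00182358 -0.85581164 -0.51728436  0.66751434]
 [ 0.          0.          0.          1.        ]]
```

View pics/s0.png

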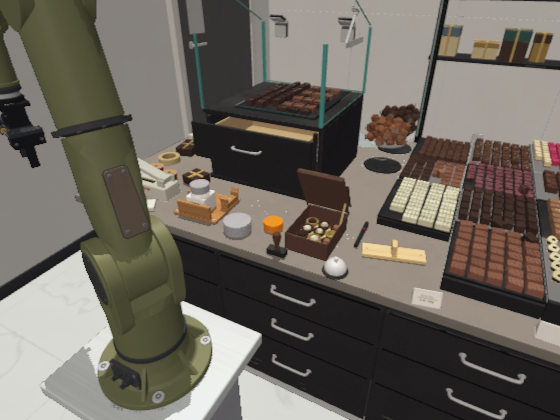

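View pics/d0.png

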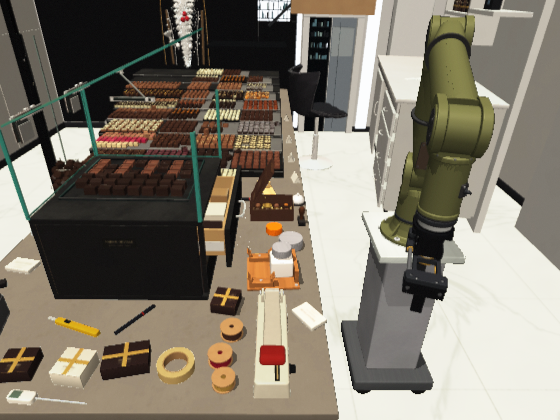

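The scene view shows the stand with jar and steel lid at about (203,200), a bigger steel lid at (237,226), an orange one at (273,225) and the bar at (393,253), grip at (395,246). The side view shows the stand at (275,265) and the lid at (282,250).

```bash
python3 - <<'E'
from h import *
z=np.load('pics/s0.npz'); im,D,K,T=[z[k] for k in('im','D','K','T')]
P=cloud(K,T,D); hsv=cv2.cvtColor(im,cv2.COLOR_RGB2HSV)
for uv in[(393,253),(340,253),(395,244),(200,186),(237,220),(273,221),(200,197),(335,262),(195,209),(222,200),(300,270),(362,232)]: print(uv,P[uv[1],uv[0]].round(3),hsv[uv[1],uv[0]])
# bar
m=np.zeros(D.shape,bool); m[235:275,350:435]=1
s=m&(hsv[...,0]>12)&(hsv[...,0]<32)&(hsv[...,1]>70)&(hsv[...,2]>120)
p=P[s]; print(len(p))
top=p[abs(p[:,2]-.012)<.004]; r=cv2.minAreaRect((top[:,:2]*1000).astype(np.float32)); print('bar top',r,top[:,2].mean(),cv2.boxPoints(r))
g=p[p[:,2]>.022]; print('grip',g.min(0),g.max(0)); t=p[p[:,2]>.039]; print(t.mean(0),len(t), cv2.minAreaRect((t[:,:2]*1000).astype(np.float32)))
for n in('s0','d0'):
    z=np.load(f'pics/{n}.npz'); im,D,K,T=[z[k] for k in('im','D','K','T')]; P=cloud(K,T,D)
    q=(abs(P[...,2]-.1035)<.004)&(P[...,0]>.2)&(P[...,0]<.6)&(P[...,1]>.1)&(P[...,1]<.7)&(D>0)
    pp=P[q]; print(n,'captop',len(pp),pp.mean(0), pp.min(0),pp.max(0)); print(cv2.minEnclosingCircle((pp[:,:2]*1000).astype(np.float32)))
    q=(abs(P[...,2]-.070)<.003)&(P[...,0]>.2)&(P[...,0]<.6)&(P[...,1]>.1)&(P[...,1]<.7)&(D>0)
    pp=P[q]; print(n,'jartop',len(pp),cv2.minAreaRect((pp[:,:2]*1000).astype(np.float32)))
c=cv2.imread('pics/s0.png')[150:290,140:460]; c2=cv2.imread('pics/d0.png')[180:320,200:340]
cv2.imwrite('pics/c.png',np.hstack([cv2.resize(c,None,fx=1.7,fy=1.7)[:238,:544],cv2.resize(c2,(238,238))]))
E
```

```text
(393, 253) [ 0.537 -0.353  0.017] [ 18 110 172]
(340, 253) [ 0.491 -0.219  0.002] [ 16  39 156]
(395, 244) [ 0.544 -0.353  0.043] [ 20  90 238]
(200, 186) [0.48  0.243 0.107] [  5   8 191]
(237, 220) [0.456 0.097 0.038] [  9   9 196]
(273, 221) [0.515 0.006 0.027] [ 17 215 238]
(200, 197) [0.47  0.239 0.074] [ 14  21 204]
(335, 262) [ 0.406 -0.232  0.037] [115   7 220]
(195, 209) [0.449 0.248 0.039] [ 14 155 128]
(222, 200) [0.531 0.202 0.041] [ 13 153 115]
(300, 270) [ 0.383 -0.146 -0.005] [17 42 97]
(362, 232) [ 0.601 -0.248  0.013] [130  31  49]
979
bar top ((548.8653564453125, -351.656005859375), (55.538330078125, 168.58145141601562), 14.097853660583496) 0.012900659487260303 [[ 501.40112 -276.668  ]
 [ 542.464   -440.17197]
 [ 596.3296  -426.644  ]
 [ 555.2667  -263.14005]]
grip [-0.33213336 -0.45497615  0.0225069 ] [ 0.56722094 -0.34154715  0.66751434]
[ 0.50453132 -0.35710215  0.07258183] 42 ((118.40109252929688, -405.67852783203125), (906.3414916992188, 13.835487365722656), 7.119039535522461)
s0 captop 200 [0.50121129 0.31550211 0.10481108] [0.46571057 0.22587485 0.09950314] [0.54801573 0.54365493 0.10749389]
((508.0077209472656, 384.764892578125), 160.1374969482422)
s0 jartop 139 ((507.28179931640625, 337.7789306640625), (240.99620056152344, 79.43740844726562), 82.04569244384766)
d0 captop 275 [0.50483281 0.34713346 0.10423629] [0.46590801 0.226463   0.09958483] [0.54421056 0.55426921 0.10739965]
((519.7535400390625, 390.3661193847656), 165.64892578125)
d0 jartop 144 ((505.3487548828125, 344.1542053222656), (217.8268280029297, 76.89811706542969), 82.35623931884766)
```

View pics/c.png

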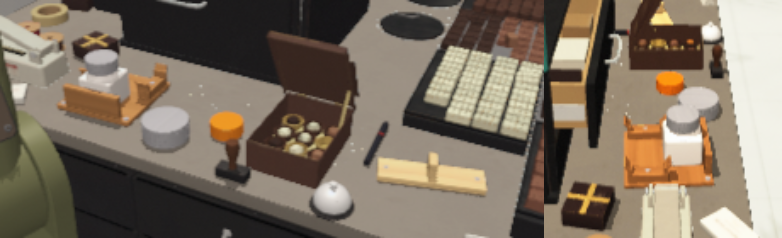

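Crop: stand with square jar and steel lid at crop (100,65), fence on one side, ears opposite; the bar lies freely on the right, with its grip at (432,165). Checking for tall obstacles and planning the approach.

```bash
python3 - <<'E'
from h import *
for n in('s0','d0'):
    z=np.load(f'pics/{n}.npz'); im,D,K,T=[z[k] for k in('im','D','K','T')]; P=cloud(K,T,D); P=P[D>0]
    q=P[(P[:,2]>.13)&(P[:,2]<.6)&(P[:,0]>.25)&(P[:,0]<1)&(abs(P[:,1])<.8)]
    H,xe,ye=np.histogram2d(q[:,0],q[:,1],bins=[np.arange(.25,1,.05),np.arange(-.8,.81,.1)])
    print(n,'rows x from .25, cols y -.8..');print(H.astype(int))
E
```

```text
s0 rows x from .25, cols y -.8..
[[   0    0    0    0    0    0    0    0    0    0    0    0    0    4
     1    0]
 [   0    0    0    0    0    0    0    0    0    0    0    0    0    0
     0    0]
 [   0    0    0    0    0    0    0    0    0    0    0    0    0    0
     0    0]
 [   0    0    0    0    0    0    0    0    0    0    0    0    0    0
     0    0]
 [   0    0    0    0    0    0    0    0    0    0    0    0    0    0
     0    0]
 [   0    0    0    0    0    9  311  113    0    0    0    0    0    0
     0    0]
 [   0    0    0    0    0   36  362  137    0    0    0    0    0    0
     0    0]
 [   0    0    0    0    0    0    0  537 1008  919  826  646    0    0
     0    0]
 [   0    0    0    0    0    0    0   29   16   17   14   16    0    0
     0    0]
 [   0    0    0    0    0    0    0  993  248  225  200  466    0    0
     0    0]
 [   0    0    0    0    0    0    0  325  262  233  224  226    0    0
     0    0]
 [   0    0    0    0    0    0    0  256  148  213   86  177    0    0
     0    0]
 [   0    0    0    0    0    0    0  253  125 
[... 647 characters left out ...]
0    0
   367  413]
 [   0    0    0    0    0    3   65   59    0    0    0    0    0    0
     0    0]
 [   0    0    0    0    0    0    0   56  111  173  195  344    0    0
     0    0]
 [   0    0    0    0    0    0    0  118  147  148  108  472    0    0
     0    0]
 [   0    0    0    0    0    0    0  443  345  388  266 1499    0    0
     0    0]
 [   0    0    0    0    0    0    0   75  126  158  368 1126    0    0
     0    0]
 [   0    0    0    0    0    0    0   58  156  183  417 1137    0    0
     0    0]
 [   0    0    0    0    0    0    0   63  180  123  407 1132    0    0
     0    0]
 [   0    0    0    0    0    0    0  122  150  161  425 1128    0    0
     0    0]]
```

Emit:
jog_arm:
  motion:
    - [[-0.32, -0.2, -0.2, 0, 0, 0, 0], [-0.64, -0.41, -0.4, 0, 0, 0, 0], [-0.95, -0.62, -0.5, 0, 0, 0, 0]]

```text
time_s: 0.4
tool_pos: [0.286, 0.5223, 0.2877]
tool_rot: [179.9, 0.0, 160.6]
force: [-0.1, 0.9, 0.1]
grip_width: 0.0867
grasp_force: 0.0
```

Emit:
jog_arm:
  motion:
    - [[-0.32, -0.2, 0, 0, 0, 0, 0], [-0.64, -0.41, 0, 0, 0, 0, 0], [-0.95, -0.62, 0, 0, 0, 0, 0]]

```text
time_s: 0.7
tool_pos: [0.3548, 0.4313, 0.2863]
tool_rot: [-180.0, -0.0, 160.6]
force: [0.9, 0.3, -0.2]
grip_width: 0.0869
grasp_force: 0.0
```

Emit:
jog_arm:
  motion:
    - [[-0.32, -0.2, 0, 0, 0, 0, 0], [-0.64, -0.41, 0, 0, 0, 0, 0], [-0.95, -0.62, 0, 0, 0, 0, 0]]

```text
time_s: 1.0
tool_pos: [0.4237, 0.3413, 0.2862]
tool_rot: [-180.0, -0.0, 160.6]
force: [-0.1, 0.9, -0.0]
grip_width: 0.0871
grasp_force: 0.0
```

Emit:
jog_arm:
  motion:
    - [[-0.32, -0.2, 0, 0, 0, 0, 0], [-0.64, -0.41, 0, 0, 0, 0, 0], [-0.95, -0.62, 0, 0, 0, 0, 0], [-0.95, -0.62, 0, 0, 0, 0, 0]]

```text
time_s: 1.4
tool_pos: [0.4955, 0.2463, 0.2863]
tool_rot: [-179.9, 0.1, 160.0]
force: [0.6, 0.0, -0.5]
grip_width: 0.0864
grasp_force: 0.0
```

```bash
python3 - <<'E'
from h import *
shot("wrist","w1.png"); o=env.get_obs(); print(o["tool_pos"],o["tool_rot"],o["time_s"])
E
```

```text
[0.49356088 0.2496306  0.28623842] [-1.79941046e+02  1.84699652e-02  1.60231998e+02] 1.45
```

View pics/w1.png

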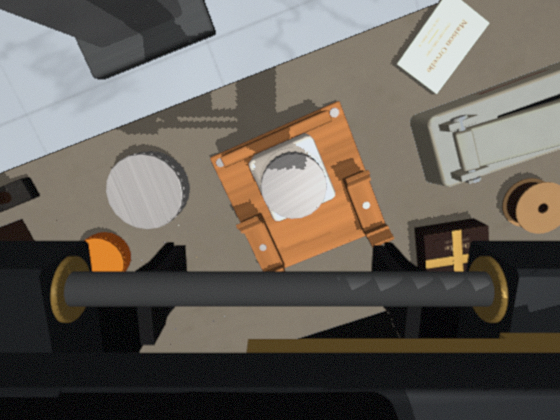

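Wrist view: the stand is centred at (300,190). The fence strip runs (215,158)–(335,108), on the side toward the robot. The supports are at (262,240) and (365,202), the lid top is centred at about (294,185), and the big lid at (146,190) is the look-alike.

```bash
cat > m.py <<'E'
from h import *
z=np.load('pics/w1.npz'); im,D,K,T=[z[k] for k in('im','D','K','T')]; P=cloud(K,T,D); hsv=cv2.cvtColor(im,cv2.COLOR_RGB2HSV)
roi=np.zeros(D.shape,bool); roi[95:285,205:400]=1
def rect(q,s):
    p=P[q]; r=cv2.minAreaRect((p[:,:2]*1000).astype(np.float32)); print(s,len(p),'z',p[:,2].mean().round(4),r); return r
wood=roi&(hsv[...,0]>5)&(hsv[...,0]<20)&(hsv[...,1]>120)&(hsv[...,2]>60)
fl=(D>0)&(P[...,2]<.006)&(P[...,2]>-.02)&(P[...,1]>.1); print('counter z',np.median(P[fl][:,2]))
rect(wood&(D>0)&(P[...,2]<.06),'stand all')
rect(roi&(abs(P[...,2]-.055)<.004)&(P[...,0]<.48),'fence')
sup=wood&(abs(P[...,2]-.028)<.003); rect(sup&(P[...,1]>.25),'supL');rect(sup&(P[...,1]<.23),'supR')
ear=wood&(P[...,2]>.045)&(P[...,2]<.06)&(P[...,0]>.5); rect(ear&(P[...,1]>.25),'earL');rect(ear&(P[...,1]<.23),'earR')
ear=wood&(P[...,2]>.045)&(P[...,2]<.06)&(P[...,0]>.55); 
for n,q in(('L',ear&(P[...,1]>.25)),('R',ear&(P[...,1]<.23))): 
  if q.any(): print('far ear',n,P[q].mean(0),P[q][:,:2].min(0),P[q][:,:2].max(0))
c=roi&(abs(P[...,2]-.1035)<.006); p=P[c]; print('cap',len(p),p[:,2].mean(),cv2.minEnclosingCircle((p[:,:2]*1000).astype(np.float32)))
cm=c.astype(np.uint8); cs=max(cv2.findContours(cm,0,1)[0],key=cv2.contourArea); e=cv2.fitEllipse(cs); print(e,plane(K,T,e[0],.1035))
j=roi&(abs(P[...,2]-.070)<.005)&(hsv[...,1]<60); rect(j,'jar top')
z=np.load('pics/s0.npz');Ps=cloud(z['K'],z['T'],z['D']);zd=np.load('pics/d0.npz');Pd=cloud(zd['K'],zd['T'],zd['D'])
for Q,DD in((Ps,z['D']),(Pd,zd['D'])):
  q=Q[DD>0]
  for lo in np.arange(.03,.33,.03):
    s=q[(q[:,2]>lo)&(q[:,2]<lo+.03)&(q[:,1]>.12)&(q[:,1]<.38)&(q[:,0]>.57)&(q[:,0]<.8)]
    if len(s)>5: print(round(lo,2),len(s),np.percentile(s[:,0],[0,2,10,50]).round(3))
  s=q[(q[:,2]>.13)&(q[:,2]<.4)&(q[:,1]>-.3)&(q[:,1]<-.02)&(q[:,0]>.4)&(q[:,0]<.6)]; print('giftlid',s.min(0),s.max(0))
E
python3 m.py
```

```text
counter z -0.001065008577988663
stand all 12977 z 0.0192 ((535.1044921875, 262.5737609863281), (180.7374267578125, 160.81512451171875), 3.21484112739563)
fence 1447 z 0.0537 ((455.0643615722656, 256.7530822753906), (15.224306106567383, 119.79290008544922), 3.304003953933716)
supL 1005 z 0.027 ((510.728759765625, 310.6816711425781), (162.81382751464844, 56.63758087158203), 23.91880226135254)
supR 900 z 0.0269 ((522.2470703125, 202.3516845703125), (31.664804458618164, 147.39659118652344), 86.93524932861328)
earL 295 z 0.0482 ((558.8331909179688, 326.8808288574219), (83.90210723876953, 25.33858871459961), 3.3636231422424316)
earR 135 z 0.0483 ((528.1262817382812, 197.78466796875), (7.378331184387207, 25.232284545898438), 4.6544880867004395)
far ear L [0.5962987  0.33008287 0.04794516] [0.59270657 0.31690867] [0.60059978 0.34174507]
cap 3347 0.1033787759287743 ((496.4220275878906, 259.32958984375), 30.4400577545166)
((293.14898681640625, 185.58114624023438), (64.2406234741211, 64.8299789428711), 73.914306640625) [[0.49530941 0.25970574 0.1035    ]]
jar top 1183 z 0.0683 ((496.10897827148
[... 210 characters left out ...]
 0.638 0.641]
0.18 645 [0.61  0.615 0.637 0.641]
0.21 701 [0.634 0.637 0.639 0.642]
0.24 575 [0.636 0.639 0.641 0.712]
0.27 696 [0.706 0.712 0.721 0.763]
0.3 6 [0.707 0.707 0.708 0.71 ]
0.33 6 [0.708 0.708 0.708 0.709]
giftlid [ 0.51747745 -0.20841854  0.13018009] [ 0.57841098 -0.06654738  0.21626457]
0.03 228 [0.574 0.58  0.589 0.71 ]
0.06 103 [0.71  0.71  0.71  0.711]
0.09 96 [0.638 0.702 0.71  0.713]
0.12 247 [0.638 0.638 0.638 0.686]
0.15 674 [0.638 0.638 0.638 0.701]
0.18 385 [0.611 0.613 0.627 0.678]
0.21 320 [0.638 0.638 0.638 0.664]
0.24 839 [0.638 0.639 0.643 0.725]
0.27 655 [0.71  0.715 0.731 0.777]
giftlid [ 0.52172862 -0.20895075  0.13055914] [ 0.57656383 -0.05564818  0.21635445]
```

Everything agrees: the stand is at (496.5, 259.4), yaw 3.3° (mod 180), and the lid at (496, 259.5, top 103.4). The bar place is then (562, 263). Now I'll move over the bar.

Emit:
jog_arm:
  motion:
    - [[-0.21, -0.45, 0, 0, 0, 0, 0], [-0.42, -0.91, 0, 0, 0, 0, 0]]

```text
time_s: 1.65
tool_pos: [0.5004, 0.1552, 0.2859]
tool_rot: [-180.0, -0.1, 160.9]
force: [0.8, -0.5, -0.0]
grip_width: 0.087
grasp_force: 0.0
```

Emit:
jog_arm:
  motion:
    - [[-0.21, -0.45, 0, 0, 0, 0, 0], [-0.42, -0.91, 0, 0, 0, 0, 0]]

```text
time_s: 1.85
tool_pos: [0.5101, 0.0543, 0.2864]
tool_rot: [180.0, -0.0, 160.8]
force: [0.9, -0.5, 0.6]
grip_width: 0.0871
grasp_force: 0.0
```

Emit:
jog_arm:
  motion:
    - [[-0.21, -0.45, 0, 0, 0, 0, 0], [-0.42, -0.91, 0, 0, 0, 0, 0]]

```text
time_s: 2.05
tool_pos: [0.5197, -0.0449, 0.2865]
tool_rot: [179.9, -0.0, 160.8]
force: [0.4, 0.7, 0.4]
grip_width: 0.0871
grasp_force: 0.0
```

Emit:
jog_arm:
  motion:
    - [[-0.21, -0.45, 0, 0, 0, 0, 0], [-0.42, -0.91, 0, 0, 0, 0, 0]]

```text
time_s: 2.25
tool_pos: [0.5295, -0.144, 0.2865]
tool_rot: [179.9, 0.0, 160.8]
force: [1.7, 0.5, 0.3]
grip_width: 0.0869
grasp_force: 0.0
```

Emit:
jog_arm:
  motion:
    - [[-0.21, -0.45, 0, 0, 0, 0, 0], [-0.42, -0.91, 0, 0, 0, 0, 0]]

```text
time_s: 2.45
tool_pos: [0.5393, -0.243, 0.2864]
tool_rot: [179.9, 0.0, 160.8]
force: [0.9, -0.6, 0.3]
grip_width: 0.0871
grasp_force: 0.0
```

Emit:
jog_arm:
  motion:
    - [[-0.21, -0.45, 0, 0, 0, 0, 0], [-0.42, -0.91, 0, 0, 0, 0, 0], [-0.42, -0.91, 0, 0, 0, 0, 0]]

```text
time_s: 2.75
tool_pos: [0.5455, -0.3498, 0.2849]
tool_rot: [-179.7, -0.1, 160.1]
force: [-0.7, 0.5, 0.1]
grip_width: 0.087
grasp_force: 0.0
```

Emit:
jog_arm:
  motion:
    - [[0, 0, 0, 0, 0, -0.047, 0], [0, 0, 0, 0, 0, -0.094, 0], [0, 0, 0, 0, 0, -0.141, 0], [0, 0, 0, 0, 0, -0.188, 0], [0, 0, 0, 0, 0, -0.188, 0]]

```text
time_s: 3.25
tool_pos: [0.5489, -0.3409, 0.2861]
tool_rot: [179.9, 0.0, -165.4]
force: [0.5, -0.0, 0.7]
grip_width: 0.0868
grasp_force: 0.0
```

```bash
cat > bar.py <<'E'
from h import *
import sys
im,D,K,T=shot("wrist",sys.argv[1]); o=env.get_obs(); print(o["tool_pos"],o["tool_rot"],o["time_s"],o["qpos"])
P=cloud(K,T,D); hsv=cv2.cvtColor(im,cv2.COLOR_RGB2HSV)
m=(D>0)&(hsv[...,0]>12)&(hsv[...,0]<32)&(hsv[...,1]>60)&(hsv[...,2]>90)&(abs(P[...,1]+.352)<.13)&(abs(P[...,0]-.549)<.1)
for s,q in(('top',abs(P[...,2]-.012)<.003),('grip',abs(P[...,2]-.042)<.004)):
    c=max(cv2.findContours((m&q).astype(np.uint8),0,1)[0],key=cv2.contourArea).reshape(-1,2); w=plane(K,T,c,.012 if s=='top' else .042)
    print(s,len(c),P[m&q][:,2].mean(),cv2.minAreaRect((w[:,:2]*1000).astype(np.float32)))
E
python3 bar.py w2.png
```

```text
[ 0.54874761 -0.34125672  0.28619452] [ 1.79922601e+02  2.34823556e-02 -1.65627427e+02] 3.3 [  1.68959581  19.03970809  36.49816755  80.52558915 -11.31547087
  84.1311397  142.21355332]
top 380 0.01087376488651961 ((550.2966918945312, -350.89599609375), (50.945281982421875, 168.6520233154297), 14.5516996383667)
grip 79 0.04058190297856178 ((549.6939086914062, -351.0075378417969), (32.426185607910156, 13.848443984985352), 14.457962036132812)
```

View pics/w2.png

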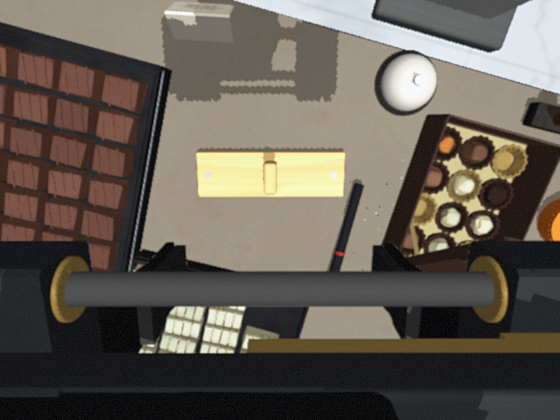

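Wrist view: the bar is level in the image, from (197,150) to (345,197), with its grip at (270,178). The marker and the bell are clear of the fingers. Descending onto the grip.

Emit:
jog_arm:
  motion:
    - [[0.01, -0.1, 0.45, 0, 0, 0, 0], [0.01, -0.1, 0.95, 0, 0, 0, 0]]

```text
time_s: 3.5
tool_pos: [0.5511, -0.3541, 0.1926]
tool_rot: [-179.8, 0.2, -165.8]
force: [0.0, 0.1, -0.5]
grip_width: 0.0873
grasp_force: 0.0
```

Emit:
jog_arm:
  motion:
    - [[0, 0, 0.45, 0, 0, 0, 0], [0, 0, 0.9, 0, 0, 0, 0], [0, 0, 0.9, 0, 0, 0, 0], [0, 0, 0.9, 0, 0, 0, 0]]

```text
time_s: 3.9
tool_pos: [0.5498, -0.3524, 0.1019]
tool_rot: [180.0, -0.0, -165.6]
force: [0.5, -0.8, 1.4]
grip_width: 0.0868
grasp_force: 0.0
```

Emit:
jog_arm:
  motion:
    - [[0, 0, 0.3, 0, 0, 0, 0], [0, 0, 0.5, 0, 0, 0, 0], [0, 0, 0.6, 0, 0, 0, 0], [0, 0, 0.69, 0, 0, 0, 0], [0, 0, 0.69, 0, 0, 0, 0]]

```text
time_s: 4.4
tool_pos: [0.5501, -0.3531, 0.0333]
tool_rot: [-180.0, 0.0, -165.6]
force: [-0.0, -0.2, 0.5]
grip_width: 0.0865
grasp_force: 0.0
```

Emit:
jog_arm:
  motion:
    - [[0, 0.02, 0.02, 0, 0, 0, 0], [0, 0.02, 0.02, 0, 0, 0, 0.5], [0, 0.02, 0.02, 0, 0, 0, 1], [0, 0.02, 0.02, 0, 0, 0, 1], [0, 0.02, 0.02, 0, 0, 0, 1]]
  grip_force: 30

```text
time_s: 4.9
tool_pos: [0.5492, -0.3511, 0.0308]
tool_rot: [-180.0, 0.0, -165.6]
force: [-0.4, -0.0, 0.9]
grip_width: 0.0631
grasp_force: 0.0
```

Emit:
jog_arm:
  motion:
    - [[0, 0, 0, 0, 0, 0, 1], [0, 0, 0, 0, 0, 0, 1], [0, 0, 0, 0, 0, 0, 1], [0, 0, 0, 0, 0, 0, 1], [0, 0, 0, 0, 0, 0, 1]]

```text
time_s: 5.4
tool_pos: [0.5491, -0.351, 0.0305]
tool_rot: [180.0, 0.0, -165.6]
force: [-0.0, -0.4, 0.3]
grip_width: 0.0233
grasp_force: 0.0
```

Emit:
jog_arm:
  motion:
    - [[0, 0, 0, 0, 0, 0, 1], [0, 0, 0, 0, 0, 0, 1], [0, 0, 0, 0, 0, 0, 1], [0, 0, 0, 0, 0, 0, 1], [0, 0, 0, 0, 0, 0, 1]]

```text
time_s: 5.9
tool_pos: [0.549, -0.351, 0.0305]
tool_rot: [180.0, -0.0, -165.6]
force: [0.2, 0.0, -0.1]
grip_width: 0.0137
grasp_force: 30.0
```

Emit:
jog_arm:
  motion:
    - [[0, 0, -0.1, 0, 0, 0, 1], [0, 0, -0.3, 0, 0, 0, 1], [0, 0, -0.6, 0, 0, 0, 1], [0, 0, -0.98, 0, 0, 0, 1]]

```text
time_s: 6.3
tool_pos: [0.5479, -0.3504, 0.1285]
tool_rot: [179.9, -0.1, -165.6]
force: [0.1, -0.2, -0.9]
grip_width: 0.0135
grasp_force: 30.0
```

Emit:
jog_arm:
  motion:
    - [[0, 0, -0.4, 0, 0, 0, 1], [0, 0, -0.7, 0, 0, 0, 1], [0, 0, -0.98, 0, 0, 0, 1]]

```text
time_s: 6.6
tool_pos: [0.549, -0.3513, 0.2292]
tool_rot: [-179.9, 0.1, -165.6]
force: [0.7, -0.4, -1.4]
grip_width: 0.0135
grasp_force: 30.0
```

Emit:
jog_arm:
  motion:
    - [[0, 0, -0.3, 0, 0, 0, 1], [0, 0, -0.6, 0, 0, 0, 1], [0, 0, -0.6, 0, 0, 0.03, 1], [0, 0, -0.6, 0, 0, 0.062, 1], [0, 0, -0.6, 0, 0, 0.062, 1]]

```text
time_s: 7.1
tool_pos: [0.5488, -0.3511, 0.2872]
tool_rot: [-180.0, 0.0, -176.8]
force: [-0.7, -0.5, -1.8]
grip_width: 0.0135
grasp_force: 30.0
```

Emit:
jog_arm:
  motion:
    - [[-0.04, 0.3, 0, 0, 0, 0, 1], [-0.06, 0.65, 0, 0, 0, 0, 1], [-0.08, 1.0, 0, 0, 0, 0, 1]]

```text
time_s: 7.4
tool_pos: [0.5508, -0.2499, 0.2864]
tool_rot: [180.0, -0.0, -176.7]
force: [0.8, -0.1, -0.9]
grip_width: 0.0143
grasp_force: 30.0
```

Emit:
jog_arm:
  motion:
    - [[-0.04, 0.4, 0, 0, 0, 0, 1], [-0.06, 0.7, 0, 0, 0, 0, 1], [-0.08, 1.0, 0, 0, 0, 0, 1]]

```text
time_s: 7.7
tool_pos: [0.5533, -0.1488, 0.2867]
tool_rot: [180.0, 0.0, -176.5]
force: [1.3, 0.1, -0.8]
grip_width: 0.0136
grasp_force: 30.0
```

Emit:
jog_arm:
  motion:
    - [[-0.04, 0.4, 0, 0, 0, 0, 1], [-0.06, 0.7, 0, 0, 0, 0, 1], [-0.08, 1.0, 0, 0, 0, 0, 1]]

```text
time_s: 8.0
tool_pos: [0.5555, -0.0487, 0.2867]
tool_rot: [180.0, 0.0, -176.5]
force: [-0.8, -0.6, -0.9]
grip_width: 0.0138
grasp_force: 30.0
```

Emit:
jog_arm:
  motion:
    - [[-0.04, 0.4, 0, 0, 0, 0, 1], [-0.06, 0.7, 0, 0, 0, 0, 1], [-0.08, 1.0, 0, 0, 0, 0, 1]]

```text
time_s: 8.3
tool_pos: [0.5578, 0.0515, 0.2867]
tool_rot: [180.0, 0.0, -176.6]
force: [-0.1, -0.1, -1.7]
grip_width: 0.0139
grasp_force: 30.0
```

Emit:
jog_arm:
  motion:
    - [[-0.04, 0.4, 0, 0, 0, 0, 1], [-0.06, 0.7, 0, 0, 0, 0, 1], [-0.08, 1.0, 0, 0, 0, 0, 1]]

```text
time_s: 8.6
tool_pos: [0.5601, 0.1518, 0.2866]
tool_rot: [-180.0, -0.0, -176.6]
force: [0.3, -0.3, -1.5]
grip_width: 0.0138
grasp_force: 30.0
```

Emit:
jog_arm:
  motion:
    - [[-0.04, 0.4, 0, 0, 0, 0, 1], [-0.06, 0.7, 0, 0, 0, 0, 1], [-0.08, 1.0, 0, 0, 0, 0, 1], [-0.08, 1.0, 0, 0, 0, 0, 1], [-0.08, 1.0, 0, 0, 0, 0, 1]]

```text
time_s: 9.1
tool_pos: [0.5624, 0.2512, 0.2862]
tool_rot: [-179.9, -0.0, -176.5]
force: [-0.1, -1.4, -1.4]
grip_width: 0.0133
grasp_force: 30.0
```

```bash
python3 - <<'E'
from h import *
im,D,K,T=shot("wrist","w3.png"); o=env.get_obs(); print(o["tool_pos"],o["tool_rot"],o["time_s"],o["qpos"])
P=cloud(K,T,D); hsv=cv2.cvtColor(im,cv2.COLOR_RGB2HSV)
def rect(q,s):
    p=P[q&(D>0)]
    if len(p)>5: print(s,len(p),'z',p[:,2].mean().round(4),cv2.minAreaRect((p[:,:2]*1000).astype(np.float32)))
rect((hsv[...,0]>14)&(hsv[...,0]<32)&(hsv[...,1]>60)&(P[...,2]>.2)&(P[...,2]<.30),'held bar')
wood=(hsv[...,0]>5)&(hsv[...,0]<20)&(hsv[...,1]>120)&(P[...,2]<.07)
rect(wood&(abs(P[...,2]-.055)<.004)&(P[...,0]<.48)&(P[...,1]<.4),'fence')
c=(abs(P[...,2]-.1035)<.006)&(abs(P[...,0]-.496)<.05)&(abs(P[...,1]-.26)<.05);rect(c,'cap')
# handle
z=np.load('pics/s0.npz');Q=cloud(z['K'],z['T'],z['D'])[z['D']>0]
q=Q[(Q[:,0]>.6)&(Q[:,0]<.633)&(Q[:,2]>.13)&(Q[:,2]<.3)&(Q[:,1]>-.0)&(Q[:,1]<.5)]; print('handle',q.min(0),q.max(0))
E
```

```text
[0.56284398 0.24979679 0.28647753] [-1.79932057e+02 -3.93045434e-03 -1.76684141e+02] 9.15 [-40.49697082  13.21495085  16.97932189  84.57473     -3.79551841
  82.81070524  69.8510202 ]
held bar 15170 z 0.2685 ((592.6233520507812, 198.931884765625), (103.61937713623047, 275.88653564453125), 3.487215518951416)
fence 1540 z 0.0536 ((454.0755615234375, 256.9407043457031), (11.264225006103516, 118.3664779663086), 3.441507577896118)
cap 3818 z 0.1034 ((496.64324951171875, 259.0107116699219), (59.33246994018555, 59.456085205078125), 2.9663290977478027)
handle [0.60969118 0.11127332 0.18315655] [0.63279823 0.21514065 0.19173062]
```

View pics/w3.png

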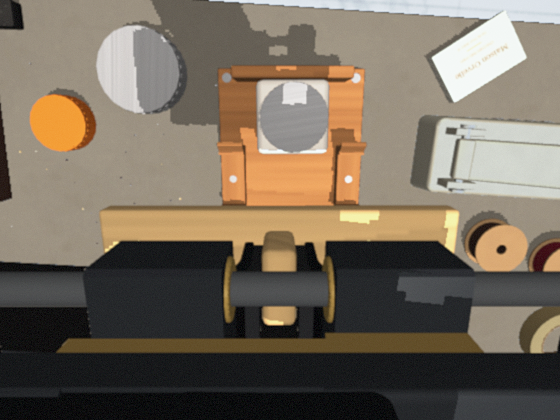

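Wrist view: the held bar lies square to the stand, rows 206–250 and columns 103–458. The stand's supports are at (232,180) and (349,180), and the lid is at (293,117). I'll check the exact offset.

```bash
python3 - <<'E'
from h import *
z=np.load('pics/w3.npz'); im,D,K,T=[z[k] for k in('im','D','K','T')]; P=cloud(K,T,D); hsv=cv2.cvtColor(im,cv2.COLOR_RGB2HSV)
g=im.astype(int)
zt=.2862-.0305+.012
# bar near top edge: depth jump along columns
for c in(130,170,320,380,430):
    r=np.where((D[190:230,c]>0)&(P[190:230,c,2]>.24))[0][0]+190; print('edge',c,r,(plane(K,T,[(c,r-.5)],zt)*1000).round(1), P[r+3,c].round(4))
for r in(215,225):
    cs=np.where((P[r,:,2]>.24)&(P[r,:,2]<.29)&(D[r]>0))[0]; print('ends',r,cs[0],cs[-1],(plane(K,T,[(cs[0]-.5,r),(cs[-1]+.5,r)],zt)*1000).round(1))
th=np.radians(3.35); u=np.array([np.cos(th),np.sin(th)]); v=np.array([-u[1],u[0]])
O=np.array([.4965,.2594])
S=np.stack([-(P[...,:2]-O)@u,-(P[...,:2]-O)@v],-1)*1000  # stand coords
wood=(hsv[...,0]>5)&(hsv[...,0]<20)&(hsv[...,1]>110)&(P[...,2]<.07)&(abs(S[...,0])<130)&(abs(S[...,1])<100)&(D>0)
for n,zl,zh,xl,xh in(('plate',.005,.013,-105,30),('fence',.051,.058,30,60),('sup',.024,.031,-94,-30),('nearear',.046,.054,-60,-20)):
    q=wood&(P[...,2]>zl)&(P[...,2]<zh)&(S[...,0]>xl)&(S[...,0]<xh); s=S[q]
    if len(s): print(n,len(s),np.percentile(s,[.5,5,95,99.5],axis=0).round(1).tolist())
    for sg in(1,-1):
        t=s[s[:,1]*sg>20]
        if len(t): print('  side',sg,np.percentile(t,[2,98],axis=0).round(1).tolist())
E
```

```text
edge 130 206 [[539.7 180.5 267.7]] [0.5424 0.1789 0.2639]
edge 170 206 [[538.6 198.9 267.7]] [0.541  0.1981 0.2649]
edge 320 206 [[534.5 268.  267.7]] [0.5371 0.2687 0.2636]
edge 380 206 [[532.8 295.6 267.7]] [0.5353 0.2968 0.2643]
edge 430 206 [[531.4 318.6 267.7]] [0.5336 0.32   0.2652]
ends 215 99 458 [[545.1 165.7 267.7]
 [535.1 332.6 267.7]]
ends 225 100 456 [[550.  165.9 267.7]
 [540.  332.5 267.7]]
plate 8587 [[-100.8, -78.8], [-95.7, -70.5], [23.5, 70.0], [29.6, 78.4]]
  side 1 [[-98.4, 21.7], [28.5, 77.8]]
  side -1 [[-98.5, -78.1], [28.7, -21.5]]
fence 1579 [[37.0, -58.8], [37.1, -53.3], [47.9, 53.3], [48.9, 58.9]]
  side 1 [[37.0, 20.4], [48.9, 58.2]]
  side -1 [[37.1, -58.2], [48.0, -20.4]]
sup 2136 [[-93.6, -76.4], [-90.9, -74.1], [-42.2, 74.1], [-40.0, 76.4]]
  side 1 [[-93.0, 51.4], [-40.4, 76.2]]
  side -1 [[-92.9, -76.1], [-40.2, -51.0]]
nearear 319 [[-31.1, -76.0], [-30.9, -73.8], [-24.7, 73.7], [-24.6, 76.0]]
  side 1 [[-31.1, 51.6], [-24.8, 75.6]]
  side -1 [[-30.9, -75.9], [-24.6, -51.2]]
```

Emit:
jog_arm:
  motion:
    - [[0, 0.13, 0.2, 0, 0, 0, 1], [0, 0.13, 0.5, 0, 0, 0, 1], [0, 0.13, 0.8, 0, 0, 0, 1], [0, 0.13, 1.0, 0, 0, 0, 1], [0, 0.13, 1.0, 0, 0, 0, 1]]

```text
time_s: 9.65
tool_pos: [0.5604, 0.2609, 0.1834]
tool_rot: [-179.8, -0.3, -176.8]
force: [-1.0, -0.2, -1.6]
grip_width: 0.0141
grasp_force: 30.0
```

Emit:
jog_arm:
  motion:
    - [[0, 0, 0.2, 0, 0, 0, 1], [0, 0, 0.4, 0, 0, 0, 1], [0, 0, 0.6, 0, 0, 0, 1], [0, 0, 0.8, 0, 0, 0, 1], [0, 0, 0.8, 0, 0, 0, 1]]

```text
time_s: 10.15
tool_pos: [0.5612, 0.262, 0.1054]
tool_rot: [-179.9, -0.2, -176.8]
force: [-0.5, -1.0, -1.4]
grip_width: 0.0139
grasp_force: 30.0
```

Emit:
jog_arm:
  motion:
    - [[0, 0, 0.0, 0, 0, 0, 1], [0, 0, 0.0, 0, 0, 0, 1]]

```text
time_s: 10.35
tool_pos: [0.5634, 0.2639, 0.1088]
tool_rot: [179.9, 0.2, -176.8]
force: [0.4, 0.5, -0.8]
grip_width: 0.014
grasp_force: 30.0
```

Emit:
jog_arm:
  motion:
    - [[0, 0, 0.1, 0, 0, 0, 1], [0, 0, 0.2, 0, 0, 0, 1], [0, 0, 0.25, 0, 0, 0, 1], [0, 0, 0.25, 0, 0, 0, 1], [0, 0, 0.25, 0, 0, 0, 1]]

```text
time_s: 10.85
tool_pos: [0.5619, 0.2637, 0.0813]
tool_rot: [-180.0, -0.0, -176.7]
force: [0.5, -0.2, -1.2]
grip_width: 0.0139
grasp_force: 30.0
```

Emit:
jog_arm:
  motion:
    - [[0, 0, 0.03, 0, 0, 0, 1], [0, 0, 0.06, 0, 0, 0, 1], [0, 0, 0.09, 0, 0, 0, 1], [0, 0, 0.12, 0, 0, 0, 1], [0, 0, 0.12, 0, 0, 0, 1]]

```text
time_s: 11.35
tool_pos: [0.5616, 0.2635, 0.069]
tool_rot: [-180.0, -0.0, -176.7]
force: [-0.4, 0.0, -0.9]
grip_width: 0.0136
grasp_force: 30.0
```

Emit:
jog_arm:
  motion:
    - [[-0.005, 0, 0.03, 0, 0, 0, 1], [-0.005, 0, 0.06, 0, 0, 0, 1], [-0.005, 0, 0.08, 0, 0, 0, 1], [-0.005, 0, 0.09, 0, 0, 0, 1], [-0.005, 0, 0.09, 0, 0, 0, 1]]

```text
time_s: 11.85
tool_pos: [0.5624, 0.2637, 0.0604]
tool_rot: [-180.0, -0.0, -176.7]
force: [0.1, -0.7, -1.5]
grip_width: 0.0138
grasp_force: 30.0
```

Emit:
jog_arm:
  motion:
    - [[0, 0, 0.01, 0, 0, 0, 1], [0, 0, 0.02, 0, 0, 0, 1], [0, 0, 0.02, 0, 0, 0, 1]]

```text
time_s: 12.15
tool_pos: [0.5625, 0.2638, 0.0586]
tool_rot: [180.0, 0.0, -176.7]
force: [-0.5, 0.2, -1.0]
grip_width: 0.0138
grasp_force: 30.0
```

Still hanging free of the supports; down a little more until contact.

Emit:
jog_arm:
  motion:
    - [[0, 0, 0.01, 0, 0, 0, 1], [0, 0, 0.015, 0, 0, 0, 1], [0, 0, 0.015, 0, 0, 0, 1], [0, 0, 0.015, 0, 0, 0, 1]]

```text
time_s: 12.55
tool_pos: [0.5626, 0.2638, 0.0584]
tool_rot: [180.0, 0.0, -176.7]
force: [-2.8, -2.1, 6.0]
grip_width: 0.014
grasp_force: 30.0
```

Emit:
jog_arm:
  motion:
    - [[0, 0, 0, 0, 0, 0, 0.6], [0, 0, 0, 0, 0, 0, 0.6], [0, 0, 0, 0, 0, 0, 0.6], [0, 0, 0, 0, 0, 0, 0.6], [0, 0, 0, 0, 0, 0, 0.6]]

```text
time_s: 13.05
tool_pos: [0.5625, 0.2638, 0.0569]
tool_rot: [-180.0, -0.0, -176.7]
force: [0.3, 0.4, 0.3]
grip_width: 0.0339
grasp_force: 0.0
```

Emit:
jog_arm:
  motion:
    - [[0, 0, -0.2, 0, 0, 0, 0.6], [0, 0, -0.5, 0, 0, 0, 0.6], [0, 0, -0.98, 0, 0, 0, 0.6]]

```text
time_s: 13.35
tool_pos: [0.5604, 0.2628, 0.153]
tool_rot: [-179.8, -0.3, -176.7]
force: [1.2, 0.9, 0.2]
grip_width: 0.0347
grasp_force: 0.0
```

Emit:
jog_arm:
  motion:
    - [[0.3, 0, -0.4, 0, 0, 0, 0], [0.5, 0, -0.8, 0, 0, 0, 0], [0.5, 0, -0.8, 0, 0, 0, 0], [0.5, 0, -0.8, 0, 0, 0, 0]]

```text
time_s: 13.75
tool_pos: [0.5128, 0.2613, 0.2365]
tool_rot: [179.9, 0.2, -176.7]
force: [0.2, -0.2, -0.4]
grip_width: 0.0589
grasp_force: 0.0
```

```bash
python3 - <<'E'
from h import *
im,D,K,T=shot("wrist","w4.png"); o=env.get_obs(); print(o["tool_pos"],o["tool_rot"],o["time_s"],o["qpos"][6])
P=cloud(K,T,D); hsv=cv2.cvtColor(im,cv2.COLOR_RGB2HSV)
th=np.radians(3.35); u=np.array([np.cos(th),np.sin(th)]); v=np.array([-u[1],u[0]]); O=np.array([.4965,.2594])
S=np.stack([-(P[...,:2]-O)@u,-(P[...,:2]-O)@v],-1)*1000
ok=(D>0)&(abs(S[...,0])<120)&(abs(S[...,1])<110)
for n,zz in(('cap',.1035),('jar',.07),('bartop',.040),('grip',.07)):
    q=ok&(abs(P[...,2]-zz)<.004)&((S[...,0]<-34) if n in('bartop','grip') else (S[...,0]>-40)); s=S[q].astype(np.float32)
    if len(s)>5: print(n,len(s),P[q][:,2].mean(),cv2.minAreaRect(s),s.min(0),s.max(0))
E
```

```text
[0.51247491 0.26080559 0.23488345] [ 1.79992413e+02  7.74860707e-03 -1.76726997e+02] 13.8 65.79294323617722
cap 4620 0.10342014444807883 ((0.1366720199584961, -0.19123458862304688), (59.20042419433594, 59.36577606201172), 53.3580322265625) [-29.217669 -29.602016] [29.941998 30.077742]
jar 1395 0.06837743698644766 ((0.19870376586914062, -0.0950927734375), (67.65148162841797, 67.75093841552734), 0.6591453552246094) [-33.903385 -33.925293] [34.067764 33.96009 ]
bartop 7344 0.038846819073603135 ((-67.9826431274414, 0.20391082763671875), (170.12965393066406, 68.0770263671875), 89.94086456298828) [-102.07381  -84.8687 ] [-34.00075  85.27259]
grip 517 0.06845518292835058 ((-67.6001205444336, 0.34142351150512695), (33.825462341308594, 13.661407470703125), 0.2244226038455963) [-84.50777    -6.5301557] [-50.67131     7.1783977]
```

View pics/w4.png

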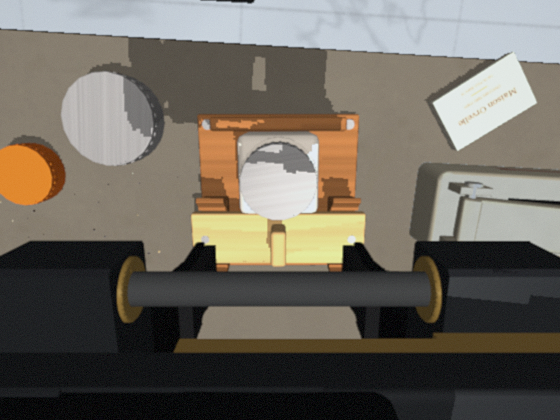

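Wrist view: the bar lies seated between the ears (193–365, 213–265) beside the jar. Its top is at 40 mm and its grip top at 70 mm, as they must be. The lid is at (279,180). Now to the lid, with the wrist pre-turned −25°.

Emit:
jog_arm:
  motion:
    - [[0.16, -0.01, 0, 0, 0, 0.045, 0], [0.16, -0.01, 0, 0, 0, 0.09, 0], [0.16, -0.01, 0, 0, 0, 0.139, 0], [0.16, -0.01, 0, 0, 0, 0.139, 0], [0.16, -0.01, 0, 0, 0, 0.139, 0]]

```text
time_s: 14.3
tool_pos: [0.4965, 0.2586, 0.2336]
tool_rot: [-179.9, -0.1, 158.4]
force: [-0.2, -0.6, 0.0]
grip_width: 0.087
grasp_force: 0.0
```

Emit:
jog_arm:
  motion:
    - [[0, 0, 0.2, 0, 0, 0, 0], [0, 0, 0.4, 0, 0, 0, 0], [0, 0, 0.6, 0, 0, 0, 0], [0, 0, 0.8, 0, 0, 0, 0], [0, 0, 0.8, 0, 0, 0, 0]]

```text
time_s: 14.8
tool_pos: [0.4947, 0.2576, 0.1515]
tool_rot: [-179.7, -0.2, 158.4]
force: [-1.7, -0.8, 0.2]
grip_width: 0.0867
grasp_force: 0.0
```

Emit:
jog_arm:
  motion:
    - [[0, 0, 0, 0, 0, 0, 0], [0, 0, 0, 0, 0, 0, 0], [0, 0, 0, 0, 0, 0, 0]]

```text
time_s: 15.1
tool_pos: [0.4974, 0.2594, 0.1563]
tool_rot: [179.9, 0.1, 158.3]
force: [0.3, -0.2, 0.3]
grip_width: 0.0872
grasp_force: 0.0
```

Emit:
jog_arm:
  motion:
    - [[0, 0, 0.2, 0, 0, 0, 0], [0, 0, 0.35, 0, 0, 0, 0], [0, 0, 0.5, 0, 0, 0, 0], [0, 0, 0.58, 0, 0, 0, 0], [0, 0, 0.64, 0, 0, 0, 0]]

```text
time_s: 15.6
tool_pos: [0.4964, 0.2588, 0.0901]
tool_rot: [-180.0, -0.0, 158.3]
force: [0.7, 0.6, 0.6]
grip_width: 0.087
grasp_force: 0.0
```

Emit:
jog_arm:
  motion:
    - [[0, 0, 0, 0, 0, 0, 0], [0, 0, 0, 0, 0, 0, 0], [0, 0, 0, 0, 0, 0, 0], [0, 0, 0, 0, 0, 0, 0], [0, 0, 0, 0, 0, 0, 0]]

```text
time_s: 16.1
tool_pos: [0.4969, 0.2591, 0.0915]
tool_rot: [180.0, 0.0, 158.2]
force: [-0.6, 0.0, 0.9]
grip_width: 0.0872
grasp_force: 0.0
```

```bash
python3 - <<'E'
from h import *
o=env.get_obs()
for k in("tool_pos","tool_rot","force","wrist_torque","qpos"): print(k,np.round(o[k],4))
E
```

```text
tool_pos [0.4969 0.2591 0.0915]
tool_rot [1.799574e+02 2.490000e-02 1.582481e+02]
force [-0.6102  0.043   0.8778]
wrist_torque [ 0.0112 -0.0274 -0.0016]
qpos [-44.7691  14.4282  16.4963 106.2961  -4.7008  59.8813  41.8414]
```

Emit:
jog_arm:
  motion:
    - [[0, 0, 0.01, 0, 0, 0, 0.5], [0, 0, 0.01, 0, 0, 0, 1], [0, 0, 0.01, 0, 0, 0, 1], [0, 0, 0.01, 0, 0, 0, 1], [0, 0, 0.01, 0, 0, 0, 1]]
  grip_force: 55

```text
time_s: 16.6
tool_pos: [0.4968, 0.2595, 0.0901]
tool_rot: [179.9, 0.0, 158.3]
force: [1.0, 1.8, -1.6]
grip_width: 0.0599
grasp_force: 55.0
```

Emit:
jog_arm:
  motion:
    - [[0, 0, 0, 0, 0, 0, 1], [0, 0, 0, 0, 0, 0, 1], [0, 0, 0, 0, 0, 0, 1]]

```text
time_s: 16.9
tool_pos: [0.4968, 0.2594, 0.0901]
tool_rot: [180.0, 0.0, 158.3]
force: [0.9, 2.3, -0.3]
grip_width: 0.0599
grasp_force: 55.0
```

```bash
cat > o.py <<'E'
from h import *
o=env.get_obs()
for k in("tool_pos","tool_rot","force","wrist_torque","grip_width","grasp_force","time_s"): print(k,np.round(o[k],4))
E
python3 o.py
```

```text
tool_pos [0.4968 0.2594 0.0901]
tool_rot [1.799551e+02 1.390000e-02 1.582610e+02]
force [ 0.9179  2.3417 -0.2651]
wrist_torque [ 0.4563 -0.2975 -0.0158]
grip_width 0.0599
grasp_force 54.9996
time_s 16.9
```

Emit:
jog_arm:
  motion:
    - [[0, 0, 0, 0, 0, -0.02, 1], [0, 0, 0, 0, 0, -0.04, 1], [0, 0, -0.002, 0, 0, -0.06, 1], [0, 0, -0.002, 0, 0, -0.08, 1], [0, 0, -0.003, 0, 0, -0.1, 1]]

```text
time_s: 17.4
tool_pos: [0.4984, 0.2602, 0.0909]
tool_rot: [179.8, 0.2, 176.3]
force: [5.1, 3.7, -2.3]
grip_width: 0.0595
grasp_force: 55.0
```

```bash
python3 o.py
```

```text
tool_pos [0.4984 0.2602 0.0909]
tool_rot [179.8082   0.2107 176.2936]
force [ 5.0946  3.7212 -2.3478]
wrist_torque [ 0.9445 -1.041  -0.4435]
grip_width 0.0595
grasp_force 54.9989
time_s 17.4
```

Emit:
jog_arm:
  motion:
    - [[0, 0, 0, 0, 0, -0.02, 1], [0, 0, 0, 0, 0, -0.04, 1], [0, 0, -0.002, 0, 0, -0.06, 1], [0, 0, -0.002, 0, 0, -0.08, 1], [0, 0, -0.003, 0, 0, -0.1, 1]]

```text
time_s: 17.9
tool_pos: [0.4985, 0.2605, 0.0915]
tool_rot: [179.9, 0.3, -165.7]
force: [4.0, 5.7, -2.5]
grip_width: 0.0592
grasp_force: 55.0
```

```bash
python3 o.py
```

```text
tool_pos [0.4985 0.2605 0.0915]
tool_rot [ 179.8658    0.2818 -165.7017]
force [ 3.9679  5.6528 -2.4645]
wrist_torque [ 1.0522 -1.0042 -0.5688]
grip_width 0.0592
grasp_force 54.9984
time_s 17.9
```

Emit:
jog_arm:
  motion:
    - [[0, 0, 0, 0, 0, -0.02, 1], [0, 0, -0.001, 0, 0, -0.04, 1], [0, 0, -0.002, 0, 0, -0.06, 1], [0, 0, -0.002, 0, 0, -0.067, 1]]

```text
time_s: 18.3
tool_pos: [0.4985, 0.2606, 0.0919]
tool_rot: [179.9, 0.3, -153.6]
force: [3.6, 3.9, -1.0]
grip_width: 0.0594
grasp_force: 55.0
```

```bash
python3 o.py
```

```text
tool_pos [0.4985 0.2606 0.0919]
tool_rot [ 179.9388    0.3017 -153.5987]
force [ 3.6304  3.9472 -1.0428]
wrist_torque [ 1.0329 -0.8088 -0.1023]
grip_width 0.0594
grasp_force 54.9997
time_s 18.3
```

Emit:
jog_arm:
  motion:
    - [[0, 0, 0, 0, 0, -0.01, 1], [0, 0, 0, 0, 0, -0.02, 1], [0, 0, 0, 0, 0, -0.03, 1], [0, 0, 0, 0, 0, -0.033, 1]]

```text
time_s: 18.7
tool_pos: [0.4986, 0.2607, 0.0923]
tool_rot: [180.0, 0.3, -147.7]
force: [2.3, 3.4, 0.9]
grip_width: 0.0594
grasp_force: 55.0
```

```bash
python3 o.py
```

```text
tool_pos [0.4986 0.2607 0.0923]
tool_rot [ 179.9736    0.3343 -147.6996]
force [2.3283 3.4327 0.9094]
wrist_torque [ 0.893  -0.7243 -0.0929]
grip_width 0.0594
grasp_force 55.0
time_s 18.7
```

Emit:
jog_arm:
  motion:
    - [[0, 0, 0, 0, 0, -0.016, 1], [0, 0, 0, 0, 0, -0.033, 1], [0, 0, 0, 0, 0, -0.05, 1], [0, 0, 0, 0, 0, -0.065, 1], [0, 0, 0, 0, 0, -0.065, 1]]

```text
time_s: 19.2
tool_pos: [0.4981, 0.2607, 0.0922]
tool_rot: [-180.0, 0.3, -136.0]
force: [3.3, 4.4, 2.0]
grip_width: 0.0595
grasp_force: 55.0
```

```bash
python3 o.py
```

```text
tool_pos [0.4981 0.2607 0.0922]
tool_rot [-179.9896    0.2821 -136.0232]
force [3.3231 4.382  2.0182]
wrist_torque [ 1.0654 -0.572  -0.022 ]
grip_width 0.0595
grasp_force 55.0001
time_s 19.2
```

Emit:
jog_arm:
  motion:
    - [[0, 0, -0.01, 0, 0, 0, 1], [0, 0, -0.02, 0, 0, 0, 1], [0, 0, -0.02, 0, 0, 0, 1]]

```text
time_s: 19.5
tool_pos: [0.4973, 0.2594, 0.0934]
tool_rot: [-180.0, 0.1, -136.1]
force: [3.3, 4.0, 0.8]
grip_width: 0.0596
grasp_force: 55.0
```

```bash
python3 o.py
```

```text
tool_pos [0.4973 0.2594 0.0934]
tool_rot [-1.799844e+02  1.045000e-01 -1.360851e+02]
force [3.3338 4.0044 0.8125]
wrist_torque [ 0.9476 -0.7012 -0.079 ]
grip_width 0.0596
grasp_force 55.0005
time_s 19.5
```

Emit:
jog_arm:
  motion:
    - [[0, 0, -0.01, 0, 0, 0, 1], [0, 0, -0.02, 0, 0, 0, 1], [0, 0, -0.03, 0, 0, 0, 1], [0, 0, -0.03, 0, 0, 0, 1]]

```text
time_s: 19.9
tool_pos: [0.4959, 0.2582, 0.0953]
tool_rot: [180.0, -0.1, -136.1]
force: [1.0, 1.2, -2.1]
grip_width: 0.0593
grasp_force: 55.0
```

Emit:
jog_arm:
  motion:
    - [[0, 0, -0.02, 0, 0, 0, 1], [0, 0, -0.04, 0, 0, 0, 1], [0, 0, -0.04, 0, 0, 0, 1]]

```text
time_s: 20.2
tool_pos: [0.4965, 0.2588, 0.0999]
tool_rot: [180.0, -0.0, -136.1]
force: [1.4, 0.2, -2.4]
grip_width: 0.0597
grasp_force: 55.0
```

Emit:
jog_arm:
  motion:
    - [[0, 0, -0.05, 0, 0, 0, 1], [0, 0, -0.12, 0, 0, 0, 1], [0, 0, -0.19, 0, 0, 0, 1], [0, 0, -0.25, 0, 0, 0, 1], [0, 0, -0.28, 0, 0, 0, 1]]

```text
time_s: 20.7
tool_pos: [0.4971, 0.2591, 0.1291]
tool_rot: [-180.0, 0.1, -136.1]
force: [-0.2, -0.1, -0.6]
grip_width: 0.0596
grasp_force: 55.0
```

Emit:
jog_arm:
  motion:
    - [[0, 0, 0, 0, 0, 0, 1], [0, 0, 0, 0, 0, 0, 1], [0, 0, 0, 0, 0, 0, 1]]

```text
time_s: 21.0
tool_pos: [0.4964, 0.2589, 0.1275]
tool_rot: [180.0, -0.0, -136.0]
force: [0.2, -0.6, -1.5]
grip_width: 0.0594
grasp_force: 55.0
```

```bash
python3 o.py; python3 - <<'E'
from h import *
ims=[]
for n in("wrist","side","scene"):
    im,D,K,T=shot(n,"f_%s.png"%n); P=cloud(K,T,D)
    th=np.radians(3.35); u=np.array([np.cos(th),np.sin(th)]); v=np.array([-u[1],u[0]]); O=np.array([.4965,.2594])
    S=np.stack([-(P[...,:2]-O)@u,-(P[...,:2]-O)@v],-1)*1000
    ok=(D>0)&(abs(S[...,0])<120)&(abs(S[...,1])<110)
    for m,zz in(('captop',.1415),('jar',.069),('mouth',.096),('bartop',.039),('grip',.069)):
        q=ok&(abs(P[...,2]-zz)<.004)&((S[...,0]<-40) if m in('bartop','grip') else (S[...,0]>-45)); s=S[q].astype(np.float32)
        if len(s)>5: print(n,m,len(s),P[q][:,2].mean().round(4),cv2.minAreaRect(s),s.min(0),s.max(0))
    ims.append(im)
c=[cv2.resize(ims[0][60:270,160:400],(480,420)),cv2.resize(ims[1][180:320,210:317],(320,420))]
cv2.imwrite('pics/fin.png',np.hstack(c)[:,:,::-1])
E
```

```text
tool_pos [0.4964 0.2589 0.1275]
tool_rot [ 1.799919e+02 -3.540000e-02 -1.360473e+02]
force [ 0.2489 -0.5868 -1.5323]
wrist_torque [ 0.0759  0.0327 -0.004 ]
grip_width 0.0594
grasp_force 54.9996
time_s 21.0
wrist captop 10645 0.1408 ((0.10142135620117188, 6.0119781494140625), (59.02875518798828, 71.4925537109375), 8.157339096069336) [-29.356882 -28.379131] [34.016273 39.377163]
wrist jar 3294 0.0688 ((0.4150199890136719, 0.2927284240722656), (60.810577392578125, 68.59920501708984), 7.166649341583252) [-34.0318  -31.60866] [33.666237 36.82716 ]
wrist bartop 4448 0.0387 ((-68.05724334716797, 0.3734130859375), (169.20587158203125, 51.93935012817383), 89.3840560913086) [-94.290306 -84.50302 ] [-41.757015  84.90474 ]
wrist grip 268 0.0687 ((-74.22570037841797, -3.1602096557617188), (21.779001235961914, 8.789892196655273), 25.798490524291992) [-85.00033    -7.2014127] [-65.39179    3.904276]
side captop 158 0.142 ((-6.408607482910156, -4.904205322265625), (45.69097900390625, 83.47895050048828), 32.89374542236328) [-33.37554 -37.62026] [33.280178 34.12563 ]
side jar 141 0.0697 ((-3.309726715
[... 813 characters left out ...]
  38.116474]
scene jar 110 0.0697 ((-0.8887195587158203, 2.223430633544922), (72.6732406616211, 69.71186828613281), 7.456912040710449) [-38.3602   -32.226665] [35.371143 40.464306]
scene mouth 59 0.0951 ((-0.12311196327209473, 5.167448043823242), (39.185081481933594, 47.35906982421875), 36.914058685302734) [-25.704699 -23.933552] [18.843796 23.488756]
scene bartop 189 0.0411 ((-71.29457092285156, 2.3933486938476562), (62.94011688232422, 169.8995361328125), 0.7591463327407837) [-103.51603  -82.35356] [-40.19483  87.22776]
scene grip 24 0.0698 ((-69.06114959716797, 2.4433531761169434), (12.543838500976562, 33.10860061645508), 89.02629852294922) [-85.56357    -3.9212825] [-52.430748   8.906126]
```

View pics/fin.png

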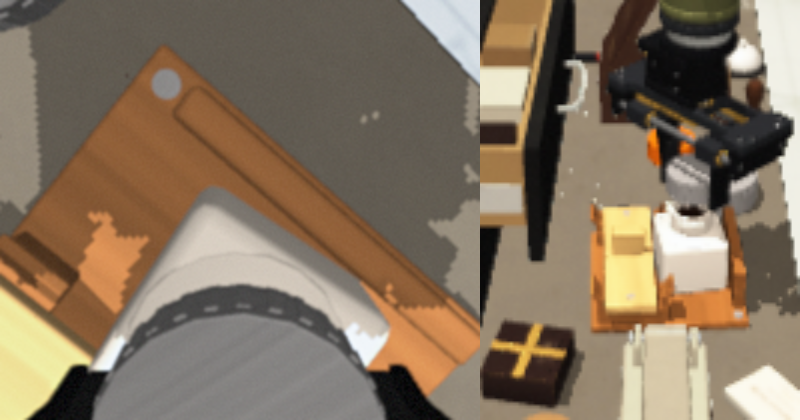

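The crops show the lid raised clear of the neck and the bar in place. The jar has twisted about 7° inside its play and may have shifted a little, so I'm measuring the centring more carefully.

```bash
python3 - <<'E'
from h import *
th=np.radians(3.35); u=np.array([np.cos(th),np.sin(th)]); v=np.array([-u[1],u[0]]); O=np.array([.4965,.2594])
def ld(f):
    z=np.load('pics/'+f); im,D,K,T=[z[k] for k in('im','D','K','T')]; P=cloud(K,T,D)
    S=np.stack([-(P[...,:2]-O)@u,-(P[...,:2]-O)@v],-1)*1000
    return im,D,P,S
for f in('s0.npz','f_scene.npz','d0.npz','f_side.npz'):
    im,D,P,S=ld(f); ok=(D>0)&(abs(S[...,0])<45)&(abs(S[...,1])<50)
    q=ok&(abs(P[...,2]-.069)<.004); s=S[q].astype(np.float32); print(f,cv2.minAreaRect(s))
im,D,P,S=ld('f_wrist.npz')
q=(D>0)&(abs(P[...,2]-.069)<.004)&(abs(S[...,0])<45)&(abs(S[...,1])<50)
s=S[q]; a=np.radians(7.17)
for ang in np.radians([6,6.5,7.17,7.8,8.5]):
    e=s@np.array([np.cos(ang),np.sin(ang)]); f=s@np.array([-np.sin(ang),np.cos(ang)])
    # per-strip extents: upper edge of e
    tops=[round(float(e[(f>=k)&(f<k+6)].max()),1) for k in range(-33,33,6) if ((f>=k)&(f<k+6)).any()]
    fl=[round(float(f[(e>=k)&(e<k+6)].min()),1) for k in range(-30,30,6) if ((e>=k)&(e<k+6)).any()]
    fr=[round(float(f[(e>=k)&(e<k+6)].max()),1) for k in range(-30,30,6) if ((e>=k)&(e<k+6)).any()]
    print(np.degrees(ang).round(1),'fence edge',tops,'| left',fl,'| right',fr)
E
```

```text
s0.npz ((0.5551261901855469, 2.6811141967773438), (71.33036041259766, 68.9282455444336), 0.5405538082122803)
f_scene.npz ((-0.8887195587158203, 2.223430633544922), (72.6732406616211, 69.71186828613281), 7.456912040710449)
d0.npz ((0.9973907470703125, -4.102619171142578), (66.7574691772461, 69.09207153320312), 89.04863739013672)
f_side.npz ((-3.3097267150878906, -5.056632995605469), (68.33243560791016, 69.83969116210938), 4.911622524261475)
6.0 fence edge [30.7, 30.8, 30.8, 31.0, 30.7, 30.5, 30.7, 30.6, 30.2, 30.3, 30.2] | left [29.2, 29.4, 29.2, 28.4, 27.1, 24.1, 20.6, -33.6, -33.6, -33.4] | right [34.0, 34.0, 33.7, 34.0, 34.1, 34.0, 34.2, 34.8, 34.5, 34.4]
6.5 fence edge [30.5, 30.6, 30.7, 30.9, 30.7, 30.4, 30.7, 30.7, 30.4, 30.5, 30.4] | left [29.4, 29.6, 29.4, 28.6, 27.1, 24.0, 20.5, -33.8, -33.8, -33.6] | right [34.2, 34.2, 33.8, 34.1, 34.1, 33.9, 34.1, 34.7, 34.3, 34.2]
7.2 fence edge [30.1, 30.3, 30.4, 30.8, 30.4, 30.5, 30.8, 30.8, 30.6, 30.9, 30.8] | left [29.7, 29.9, 29.6, 28.7, 27.5, 23.9, 20.4, -34.0, -34.1, -33.9] | right [34.5, 34.4, 34.2, 34.2, 34.1, 33.9, 34.0, 34.5, 34.1, 33.9]
7.8 fence edge [29.8, 30.1, 30.2, 30.7, 30.4, 30.5, 30.9, 31.0, 30.8, 31.1, 31.1] | left [30.0, 30.1, 29.8, 28.9, 27.5, 24.3, 20.2, -34.2, -34.3, -34.2] | right [34.9, 34.6, 34.4, 34.4, 34.1, 33.9, 33.8, 34.4, 33.9, 33.6]
8.5 fence edge [29.4, 29.8, 30.0, 30.5, 30.3, 30.5, 30.9, 31.1, 31.1, 31.5, 31.4] | left [30.3, 30.4, 30.0, 29.0, 27.7, 24.3, 20.2, -34.4, -34.6, -34.5] | right [35.2, 34.9, 34.8, 34.5, 34.2, 33.9, 33.7, 34.2, 33.6, 33.3]
```

Emit:
jog_arm:
  motion:
    - [[-0.015, -0.008, 0, 0, 0, 0, 1], [-0.03, -0.016, 0, 0, 0, 0, 1], [-0.03, -0.016, 0, 0, 0, 0, 1], [-0.03, -0.016, 0, 0, 0, 0, 1], [-0.03, -0.016, 0, 0, 0, 0, 1]]

```text
time_s: 21.65
tool_pos: [0.4999, 0.2599, 0.1278]
tool_rot: [180.0, -0.0, -136.1]
force: [0.4, 0.2, -0.4]
grip_width: 0.0597
grasp_force: 55.0
```

Emit:
jog_arm:
  motion:
    - [[0, 0, 0, 0, 0, 0, 1], [0, 0, 0, 0, 0, 0, 1], [0, 0, 0, 0, 0, 0, 1]]

```text
time_s: 21.95
tool_pos: [0.4999, 0.2599, 0.1279]
tool_rot: [180.0, 0.0, -136.1]
force: [0.2, -0.6, -0.7]
grip_width: 0.0591
grasp_force: 55.0
```

```bash
python3 o.py; python3 - <<'E'
from h import *
im,D,K,T=shot("wrist","g.png"); P=cloud(K,T,D)
q=(D>0)&(abs(P[...,2]-.1405)<.004)&(np.hypot(P[...,0]-.4997,P[...,1]-.2598)<.04)
hsv=cv2.cvtColor(im,cv2.COLOR_RGB2HSV); q&=(hsv[...,2]>70)
p=P[q]; print(p[:,2].mean(), np.linalg.lstsq(np.c_[p[:,:2],np.ones(len(p))],p[:,2],rcond=None)[0], cv2.minEnclosingCircle((p[:,:2]*1000).astype(np.float32)), p.mean(0))
E
```

```text
tool_pos [0.4999 0.2599 0.1279]
tool_rot [ 1.799986e+02  3.600000e-03 -1.360516e+02]
force [ 0.1698 -0.628  -0.6873]
wrist_torque [0.0185 0.0439 0.0067]
grip_width 0.0591
grasp_force 54.9997
time_s 21.95
0.1411328020941901 [0.00604432 0.00545134 0.13674652] ((497.23095703125, 261.9699401855469), 36.34128952026367) [0.49591049 0.25476946 0.1411328 ]
```

```bash
python3 -c "
from cell import env
print(env.sign_off())"
```

```text
the job is handed in; nothing more can be done
None
```

I handed the job in at 22 s: the bar lies seated across the two supports, and the lid is unscrewed and held level, centred by measurement, about 20 mm above the mouth, with the jar still in the stand, turned about 7° within its play.

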